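# Knock the flow cell's lock pin home

### The job

Take the mallet and knock the sprung lock pin on the square flow cell fully down with it; keep the gripper itself off that pin and leave the same sort of pin on the round cell standing. Then lower the mallet back onto the bench, letting go only once it rests there.

Things in the scene. Friction and masses are not known exactly. Their poses are not given: they have to be found in the camera images.
- mallet_grip (a point): Grip point, mid-section of the mallet's wooden handle, which is level 35 mm above the bench as the mallet stands on a face of its head. Own x points along the handle to the head, z up. Head: upright black cylinder, 44 mm diameter, 70 high, axis 58 mm ahead of this point; striking face (underside) 35 mm below it. Handle flat-sided, 22 wide, 26 high, butt 92 mm behind. 350 g, mostly head.
- lock_pin_top (a point): Centre of the top of the steel lock pin in the middle of the square flow cell (bolted aluminium and white plates, 110 x 110 mm, 54 high, corner bolts to 60, fixed). Pin head 26 mm diameter, 7 thick. Top 84 mm above the bench fully up, 69 fully down, when the head sits on its collar (34 mm diameter, top at 62). z up, x and y along the cell's sides.
- lock_pin (a joint): Travel of the lock pin in m: 0 fully up, 0.015 fully down; it starts between 0 and 0.003. It needs about 6 to 8 N to move (friction 6 N, a light spring of 100 N/m) and stays where it is driven.
- relief_pin_top (a point): Centre of the top of the round cell's pin, which looks and feels the same as the lock pin (top 84 mm above the bench when fully up) and must stay up. The round cell is an aluminium flanged drum, 110 mm diameter, 54 high, six bolts to 60, fixed. The cells stand left and right of the mallet, either way round.

How it is judged:
By the outcome, as a careful person would: the job done as asked, in the order asked, and still so for the second after the job is handed in, with the robot touching nothing.
It also fails if it takes over 45 s, if anything falls off the work surface, if the arm or the gripper's body presses on something with over 40 N, if the wrist force passes 120 N, or if a joint passes its speed limit or range.

### The arm

A 6-joint arm with a two-finger parallel gripper is mounted at the origin on the work surface. World frame = base frame: x ahead of the robot, y to its left, z up, the work surface at z = 0. Lengths are in m, angles in rad, forces in N, time in s.
With the tool pointing down it reaches from about 0.25 to 0.775 m from the base axis. Payload 4 kg.
Tool frame: the origin (TCP) lies midway between the tips of the shut fingers; the grasp point (between the pads) lies 19 mm behind it; z points along the fingers, x is the direction in which the jaws open and shut, and the axes are right-handed (so a half turn about z gives the same grasp; the last joint's range is limited). The gripper opens to 94 mm and grips with 3 to 60 N. Pads are 16 mm wide; open, the fingers measure 119 mm over their backs; the gripper's body (75 mm by 177 mm) begins 78 mm behind the grasp point.
Start: joints at [-0.103, 0.087, 1.371, -0, 1.684, -0.103], TCP at [0.55, -0, 0.206] pointing down, gripper open.
Joint ranges: [-3.1, 3.1], [-0.76, 2.03], [0.27, 2.55], [-1.08, 4.22], [0.17, 2.65], [-2.57, 2.57]. Speed limits (rad/s): [2.79, 2.79, 3.14, 3.14, 3.14, 3.14].

### API

Orientations are given as [roll, pitch, yaw] about the fixed x, y, z axes, in that order (R = Rz(yaw) Ry(pitch) Rx(roll)).
In Python, from bench import robot gives the robot as it stands.
- The arm moves only by the shell command python3 -m handwheel 'ROWS'. ROWS is a JSON object of lists of equal length, an entry for each row: "delta_pos": the shift along the tool's x, y, z in mm, a list of three; "rotation": the turn, a rotation vector about the tool's x, y, z in rad, a list of three; "claw": the closure, from -1 (fully open) to 1 (shut). In form: {"delta_pos": [[tx, ty, tz], ...], "rotation": [[wx, wy, wz], ...], "claw": [claw, ...]}. A call has exactly 8 rows; each row shifts and turns the commanded pose from where the row before left it, along the tool's axes as they then stand; what a row does not reach is not made up. A row lasts 1/8 s, in which the tool goes at most 62.5 mm and 10.7 degrees, less where a joint would pass 70% of its speed; a pose out of reach is approached as far as the arm can. A call with a gripper value outside its range is refused whole. The fingers move at their own pace and stop on an object; the grip force is fixed at half the most. Time passes only in rows, so rows that do not move let the fingers close, or fill a call up. It gives the time, the measured TCP pose, the force and the opening at its end, in the units of the state.
- robot.get_obs(): the state, without advancing time (a new reading comes with each control period).
- robot.snapshot(name): name is "scene" or "side" or "wrist"; returns a dict with "color" (480x640x3 uint8, red, green, blue), "intrinsics" (3x3 intrinsics, pixels), "eye" and "rotation" of the camera in the world. Camera axes: x right, y down, z forward; pixel columns grow to the right and rows downward; lengths in m; the calibration is good to about 2 mm. The wrist camera is an equidistant fisheye: a pixel r from the principal point sees the ray r / f radians off the axis. A picture is of the moment at which its call begins. There is no depth.
- robot.close_job(): hands the job in, once; it reports no verdict.
The state is a dict: "time": time; "joint_positions": joint angles; "qvel": joint speeds; "joint_torque": joint torques, N m; "tool_pos": TCP position; "ee_rot": TCP orientation; "wrist_force": force on the tool from outside, world axes, zero at the start; "wrist_torque": the same for the moment, N m; "width": finger opening in m.
Only numpy, scipy, OpenCV 4.12 (cv2) and the standard library are available. Lean on these libraries where they do the work, as an engineer would, in place of code of your own. Each camera call takes 0.05 s, during which the arm holds its last target.

## Working session

There is one attempt and no reset: what is moved stays moved. The work goes in short steps, Python scripts to look and compute and a shell command to move; the robot and the scene stay as the last step left them, time stands still between calls to the robot, and variables do not carry over. Pictures are saved under pics/ and viewed, and the job is handed in when it is done.

```bash
ls; mkdir -p pics; python3 - <<'E'
from bench import robot
import cv2,numpy as np
for n in ["scene","side","wrist"]:
    s=robot.snapshot(n); cv2.imwrite(f"pics/{n}0.png",s["color"][:,:,::-1]); print(n,s["intrinsics"],s["eye"],s["rotation"])
print(robot.get_obs())
E
```

```text
pics
scene [[462.87285833   0.         312.78745811]
 [  0.         462.87285833 234.66038592]
 [  0.           0.           1.        ]] [1.08259371 0.01678632 0.8576154 ] [-2.52814691 -0.00621528  1.64479275]
side [[594.05652131   0.         316.88518692]
 [  0.         594.05652131 228.1924912 ]
 [  0.           0.           1.        ]] [0.47886929 0.92917752 0.79024574] [-2.20579235  0.01010045 -3.07039173]
wrist [[371.64829954   0.         319.58624058]
 [  0.         371.64829954 240.14710373]
 [  0.           0.           1.        ]] [0.55036993 0.0772713  0.38507504] [2.87206574e+00 9.50085078e-04 4.66693826e-04]
{'time': 0.15, 'joint_positions': array([-1.03092071e-01,  8.78176589e-02,  1.37186132e+00, -2.63760316e-05,
        1.68356438e+00, -1.03097608e-01]), 'qvel': array([ 0.00098421, -0.00322909, -0.00315628, -0.00053401, -0.00133792,
       -0.00055022]), 'joint_torque': array([ 1.24418581e-03, -3.40636396e+01, -3.02795255e+01,  7.18983379e-02,
        3.04441026e-02, -1.11468453e-04]), 'tool_pos': array([5.49606054e-01, 3.12601815e-05, 2.04578533e-01]), 'ee_rot': array([-3.14144885e+00,  1.64462965e-03,  2.70863799e-06]), 'wrist_force': array([ 0.78413611, -0.15962584,  0.23585765]), 'wrist_torque': array([-0.00106636,  0.00503349, -0.01952108]), 'width': 0.09459051339170403}
```

View pics/scene0.png

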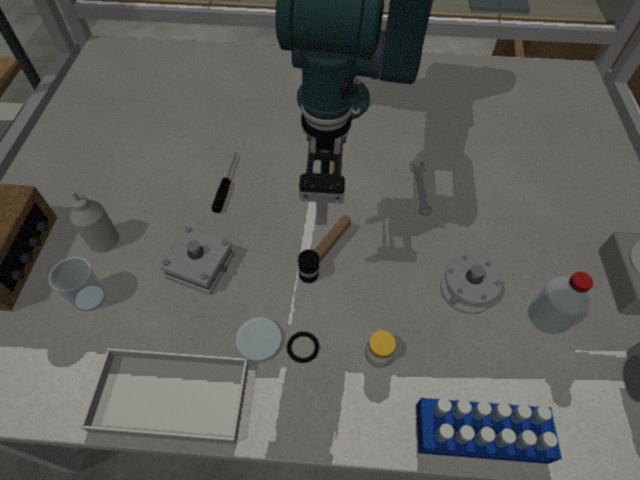

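View pics/side0.png

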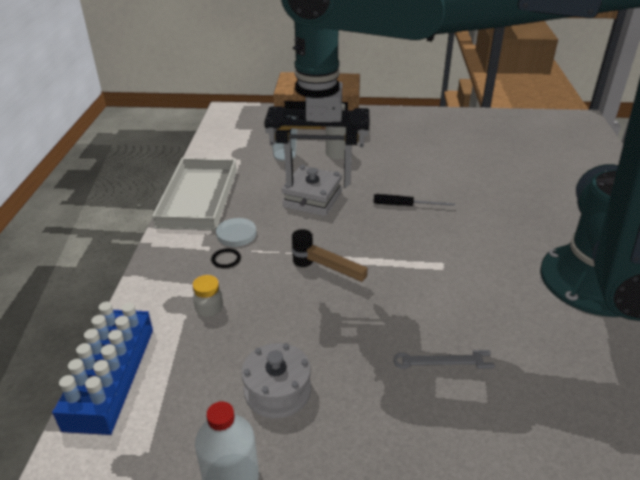

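View pics/wrist0.png

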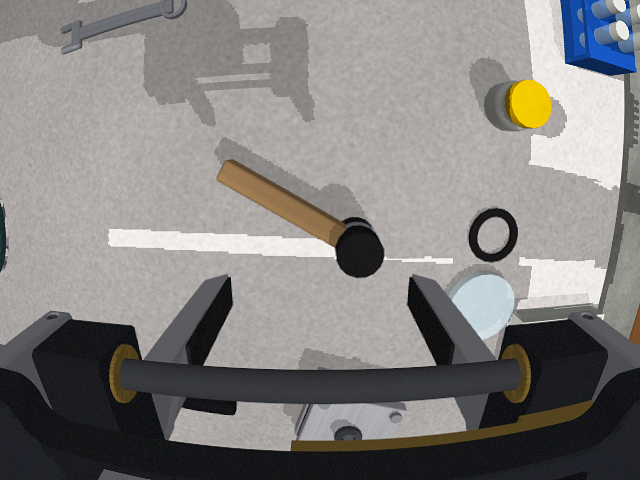

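The square cell is on the robot's right (scene px ~(195,255)) and the round one is on its left (~(475,280)). The mallet lies between them, with its head at ~(309,262) and its butt at ~(347,220). Next I'll measure.

```bash
cat > h.py <<'E'
import numpy as np,cv2
from scipy.spatial.transform import Rotation as R
from bench import robot
def ray(s,n,u,v):
    K=s["intrinsics"]; x=(u-K[0,2])/K[0,0]; y=(v-K[1,2])/K[1,1]
    if n=="wrist":
        r=np.hypot(x,y); d=np.array([np.sin(r)*x/max(r,1e-9),np.sin(r)*y/max(r,1e-9),np.cos(r)])
    else: d=np.array([x,y,1.]); d/=np.linalg.norm(d)
    return s["eye"],R.from_euler("xyz",s["rotation"]).as_matrix()@d
def onz(s,n,u,v,z):
    o,d=ray(s,n,u,v); return o+d*(z-o[2])/d[2]
def tri(rs):
    A=sum(np.eye(3)-np.outer(d,d) for o,d in rs); b=sum((np.eye(3)-np.outer(d,d))@o for o,d in rs)
    return np.linalg.solve(A,b)
E
python3 - <<'E'
from h import *
S={}
for n in ["scene","side","wrist"]:
    s=robot.snapshot(n);S[n]=s
    hsv=cv2.cvtColor(s["color"],cv2.COLOR_RGB2HSV)
    m=cv2.inRange(hsv,(8,70,60),(22,200,230)) 
    k,l,st,c=cv2.connectedComponentsWithStats(m)
    for i in range(1,k):
        if st[i,4]>150:
            ys,xs=np.where(l==i); r=cv2.minAreaRect(np.c_[xs,ys].astype(np.float32)); print(n,"brown",st[i],c[i].round(1),cv2.boxPoints(r).round(1).tolist())
    m=cv2.inRange(hsv,(0,0,0),(180,255,45))
    k,l,st,c=cv2.connectedComponentsWithStats(m)
    for i in range(1,k):
        if 100<st[i,4]<3500: print(n,"black",st[i],c[i].round(1))
    crops={"scene":[(150,215,100,80),(430,240,100,80)],"side":[(270,155,100,80),(230,330,100,80)],"wrist":[(290,380,120,80),(200,150,200,140)]}[n]
    for j,(x,y,w,h) in enumerate(crops):
        cv2.imwrite(f"pics/c_{n}{j}.png",cv2.resize(s["color"][y:y+h,x:x+w,::-1],None,fx=4,fy=4,interpolation=cv2.INTER_CUBIC))
a=[cv2.imread(f"pics/c_{n}{j}.png") for n in("scene","side") for j in(0,1)]
cv2.imwrite("pics/m1.png",np.vstack([np.hstack(a[:2]),np.hstack(a[2:])])[:600*2:1])
E
python3 -c "
import cv2;a=cv2.imread('pics/m1.png');print(a.shape)"
```

```text
scene brown [129   0 147   9 467] [208.2   3.1] [[129.0, 1.2999999523162842], [129.1999969482422, -2.5999999046325684], [275.1000061035156, 4.400000095367432], [274.8999938964844, 8.300000190734863]]
scene brown [430  12 177  12 625] [515.9  17.5] [[429.79998779296875, 15.800000190734863], [430.0, 11.5], [606.0999755859375, 19.600000381469727], [605.9000244140625, 23.799999237060547]]
scene brown [514  40  12  17 154] [518.9  48.2] [[513.5999755859375, 40.0], [523.5, 39.099998474121094], [525.0, 56.0], [515.2000122070312, 56.900001525878906]]
scene brown [  0  57  18  29 298] [ 6.1 66.7] [[0.0, 85.0], [0.0, 57.0], [17.0, 57.0], [17.0, 85.0]]
scene brown [   0  185   35   65 1166] [ 11.4 206.7] [[-0.0, 185.0], [34.0, 185.0], [34.0, 249.0], [0.0, 249.0]]
scene brown [314 215  37  42 479] [332.7 235. ] [[313.20001220703125, 250.3000030517578], [343.8999938964844, 213.60000610351562], [352.79998779296875, 221.0], [322.20001220703125, 257.79998779296875]]
scene brown [368 330  28  28 462] [381.7 343.9] [[368.0, 330.0], [395.0, 330.0], [395.0, 357.0], [368.0, 357.0]]
scene black [  0   8  
[... 2151 characters left out ...]
1220703125], [138.89999389648438, 344.8999938964844], [135.3000030517578, 402.8999938964844]]
wrist brown [502 344  29  59 872] [518.7 372.8] [[501.6000061035156, 344.3999938964844], [529.2999877929688, 343.6000061035156], [531.0, 401.6000061035156], [503.29998779296875, 402.3999938964844]]
wrist brown [ 291  400  303   51 3399] [450.5 432.6] [[289.70001220703125, 440.29998779296875], [592.7000122070312, 399.5], [595.7999877929688, 423.0], [292.8999938964844, 463.79998779296875]]
wrist black [  0 204   6  67 148] [  2.2 235.7]
wrist black [ 468  208   49   53 1038] [491.9 234.4]
wrist black [ 335  225   48   52 1913] [358.7 251.2]
wrist black [182 397  54  18 655] [210.4 405.2]
(640, 800, 3)
```

View pics/m1.png

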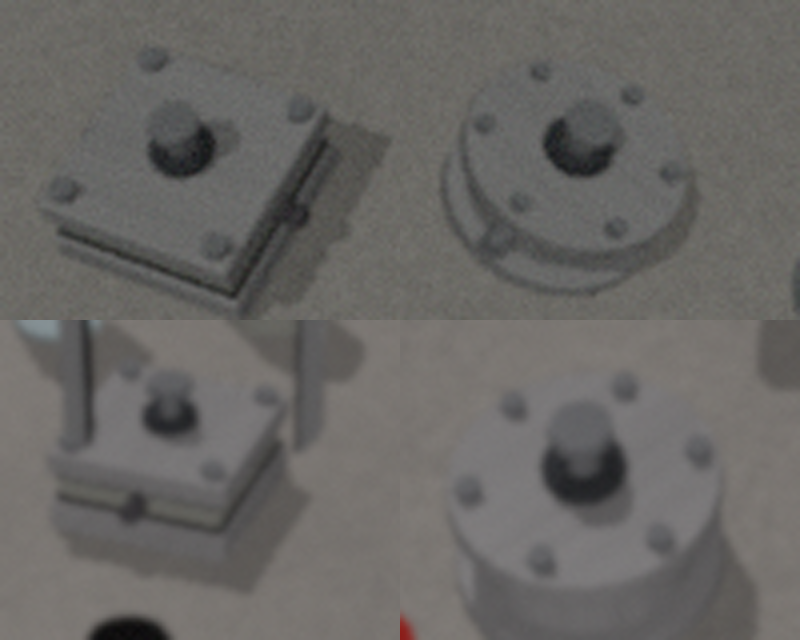

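```bash
python3 - <<'E'
from h import *
S={n:robot.snapshot(n) for n in ["scene","side","wrist"]}
for nm,a,b in [("lock",(193.75,244.5),(312.5,170.9)),("relief",(478.2,270.5),(275,356.75))]:
    print(nm,onz(S["scene"],"scene",*a,.084),onz(S["side"],"side",*b,.084),tri([ray(S["scene"],"scene",*a),ray(S["side"],"side",*b)]))
bt=[(150,215),(270,155)]
# bolts, tops z=.06
print("bolts scene",[onz(S["scene"],"scene",150+x/4,215+y/4,.06)[:2].round(4).tolist() for x,y in [(153,57),(301,108),(217,243),(64,187)]])
print("handle wrist", [onz(S["wrist"],"wrist",u,v,.048)[:2].round(4).tolist() for u,v in [(214,178.6),(227,156),(347.5,224.6),(334.5,247.4)]])
# handle top-face mask bits: crops
print("head top wrist",onz(S["wrist"],"wrist",359.5,250.5,.07))
ims=[]
for n,(x,y) in {"scene":(280,205),"side":(285,220)}.items():
    ims.append(cv2.resize(S[n]["color"][y:y+80,x:x+90,::-1],None,fx=4.4,fy=4.4,interpolation=cv2.INTER_CUBIC))
w=cv2.resize(S["wrist"]["color"][140:290,200:400,::-1],None,fx=4,fy=4,interpolation=cv2.INTER_CUBIC)
cv2.imwrite("pics/m2.png",np.clip(np.hstack(ims)*1.5,0,255)); cv2.imwrite("pics/m3.png",w)
E
```

```text
lock [ 0.5819022  -0.25544168  0.084     ] [ 0.58012743 -0.24810617  0.084     ] [ 0.58017578 -0.25634427  0.07982349]
relief [0.59882654 0.30809604 0.084     ] [0.59512441 0.31249251 0.084     ] [0.59603954 0.30940662 0.08013493]
bolts scene [[0.5289, -0.2841], [0.5551, -0.2], [0.6382, -0.2267], [0.6121, -0.3104]]
handle wrist [[0.4521, 0.0435], [0.4655, 0.0642], [0.5769, -0.0011], [0.565, -0.0233]]
head top wrist [ 0.58640748 -0.01966028  0.07      ][ WARN:0@4.634] global loadsave.cpp:1063 imwrite_ Unsupported depth image for selected encoder is fallbacked to CV_8U.
```

View pics/m2.png

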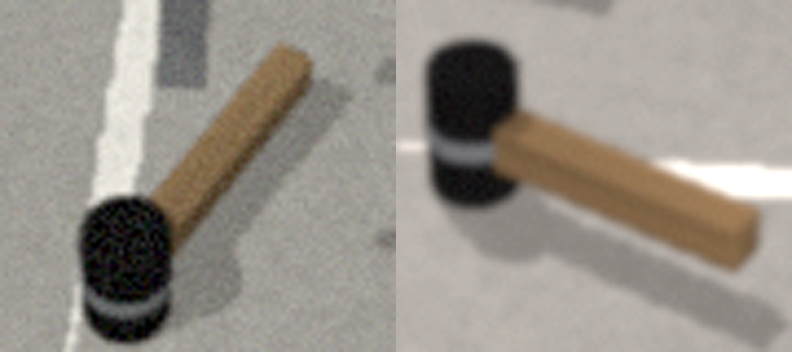

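View pics/m3.png

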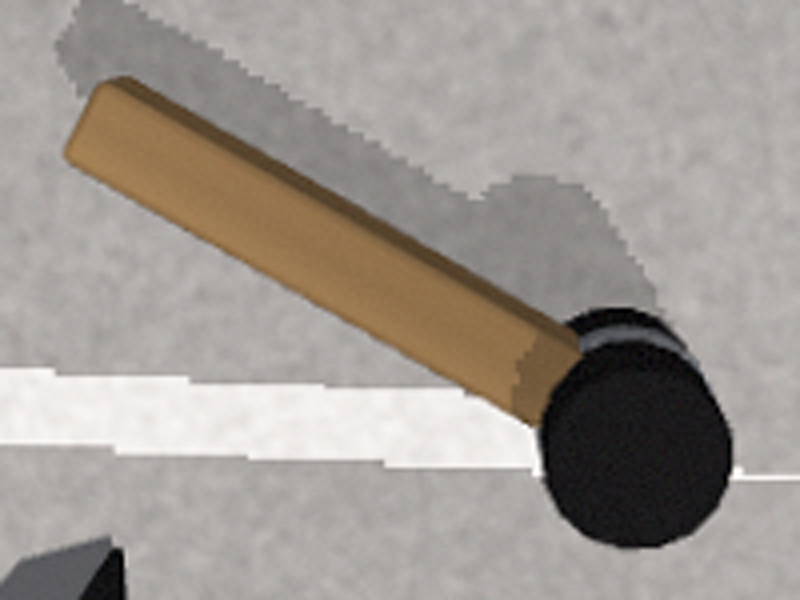

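```bash
python3 - <<'E'
from h import *
s=robot.snapshot("wrist")
h=onz(s,"wrist",359.25,250.75,.07)[:2]
b=onz(s,"wrist",222,169,.048)[:2]; f=onz(s,"wrist",338.7,236.2,.048)[:2]
d=h-b; print(h,b,f,"len",np.linalg.norm(d),np.degrees(np.arctan2(*d[::-1])),np.degrees(np.arctan2(*(f-b)[::-1])))
d=f-b; d/=np.linalg.norm(d); n=np.array([-d[1],d[0]]); print("head lateral off",(h-b)@n)
s2=robot.snapshot("scene"); s3=robot.snapshot("side")
# head top ellipse centres
a=(280+125/4.4,205+238/4.4); c=(285+(472-396)/4.4,220+66/4.4)
print(onz(s2,"scene",*a,.07),onz(s3,"side",*c,.07))
d=h-b; d/=np.linalg.norm(d)
print("head",h,"grasp40",h-.04*d,"gp",h-.058*d,robot.get_obs()["tool_pos"])
E
```

```text
[ 0.58625518 -0.0199254 ] [0.46033275 0.05223574] [ 0.56885247 -0.01233   ] len 0.14513334659418367 -29.815307870769978 -30.751281913710045
head lateral off 0.002370768050824923
[ 0.58967994 -0.02365433  0.07      ] [ 0.58340741 -0.02067599  0.07      ]
head [ 0.58625518 -0.0199254 ] grasp40 [ 5.51549874e-01 -3.71689114e-05] gp [0.53593249 0.00891254] [ 5.50027674e-01 -1.86860113e-05  2.05513135e-01]
```

```bash
python3 -m handwheel '{"delta_pos":[[0,0,0],[0,0,0],[0,0,0],[0,0,20],[0,0,20],[0,0,20],[0,0,20],[0,0,0]],"rotation":[[0,0,-0.175],[0,0,-0.175],[0,0,-0.175],[0,0,-0.175],[0,0,-0.175],[0,0,-0.172],[0,0,0],[0,0,0]],"claw":[-1,-1,-1,-1,-1,-1,-1,-1]}'
python3 - <<'E'
from h import *
s=robot.snapshot("wrist"); cv2.imwrite("pics/w1.png",s["color"][:,:,::-1]); o=robot.get_obs(); print(o["tool_pos"],o["ee_rot"],o["joint_positions"])
E
```

```text
time: 1.6
tool_pos: [0.5487, 0.0001, 0.1236]
ee_rot: [-3.138, 0.002, 1.047]
wrist_force: [-0.9, 0.6, -0.4]
width: 0.0935
[5.49618085e-01 9.75817720e-06 1.25067989e-01] [-3.14033182e+00  5.54095644e-04  1.04686995e+00] [-1.03151669e-01  1.16865247e-01  1.49843240e+00  9.25651180e-06
  1.52767219e+00 -1.15002167e+00]
```

View pics/w1.png

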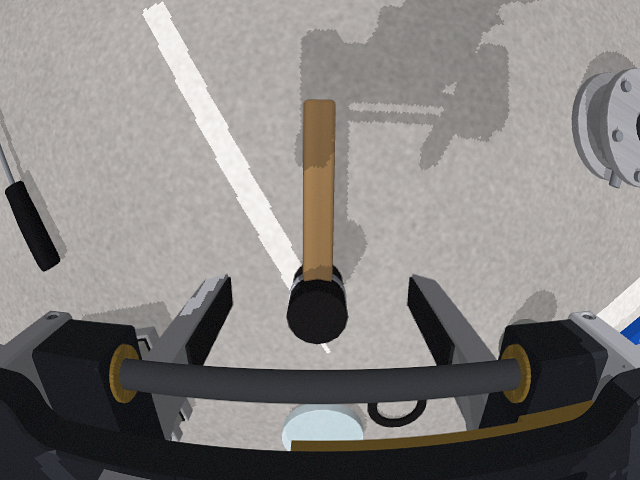

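```bash
python3 - <<'E'
from h import *
s=robot.snapshot("wrist"); o=robot.get_obs()
h=onz(s,"wrist",317.5,310.5,.07)[:2]; b=onz(s,"wrist",319.5,100,.048)[:2]; m=onz(s,"wrist",318.5,200,.048)[:2]
d=h-b;print(h,b,m,np.linalg.norm(d),np.degrees(np.arctan2(*d[::-1])))
Rm=R.from_euler("xyz",o["ee_rot"]).as_matrix(); d/=np.linalg.norm(d)
g=np.r_[h-.04*d,.016]; print(g,"tool delta mm",Rm.T@(g-o["tool_pos"])*1000)
E
```

```text
[ 0.58336561 -0.02091204] [0.45907906 0.05242291] [0.51921464 0.01690602] 0.14430925536227027 -30.54261675273511
[ 0.54891555 -0.00058488  0.016     ] tool delta mm [ -1.18728216  -1.00647569 110.11301193]
```

```bash
python3 -m handwheel '{"delta_pos":[[-1,-1,20],[0,0,25],[0,0,25],[0,0,20],[0,0,14],[0,0,5],[0,0,0],[0,0,0]],"rotation":[[0,0,0],[0,0,0],[0,0,0],[0,0,0],[0,0,0],[0,0,0],[0,0,0],[0,0,0]],"claw":[-1,-1,-1,-1,-1,-1,-1,-1]}'
python3 -m handwheel '{"delta_pos":[[0,0,0],[0,0,0],[0,0,0],[0,0,0],[0,0,0],[0,0,0],[0,0,0],[0,0,0]],"rotation":[[0,0,0],[0,0,0],[0,0,0],[0,0,0],[0,0,0],[0,0,0],[0,0,0],[0,0,0]],"claw":[1,1,1,1,1,1,1,1]}'
python3 - <<'E'
from h import *
for n in("wrist","side"):
    s=robot.snapshot(n); cv2.imwrite(f"pics/{n}2.png",s["color"][:,:,::-1])
o=robot.get_obs(); print(o["tool_pos"],o["width"],o["wrist_force"])
E
```

```text
time: 2.7
tool_pos: [0.5495, -0.0005, 0.0176]
ee_rot: [3.14, -0.001, 1.047]
wrist_force: [0.6, -0.1, 0.7]
width: 0.0942
time: 3.7
tool_pos: [0.5485, -0.0005, 0.0164]
ee_rot: [-3.141, 0.001, 1.047]
wrist_force: [-0.6, -0.6, 0.0]
width: 0.022
[ 5.48476414e-01 -5.08564959e-04  1.64541364e-02] 0.02189343026461504 [-0.1219402  -1.2925461  -0.07066254]
```

View pics/side2.png

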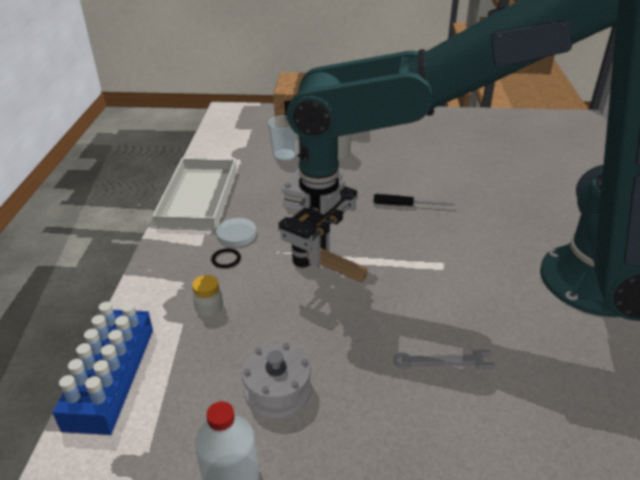

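View pics/wrist2.png

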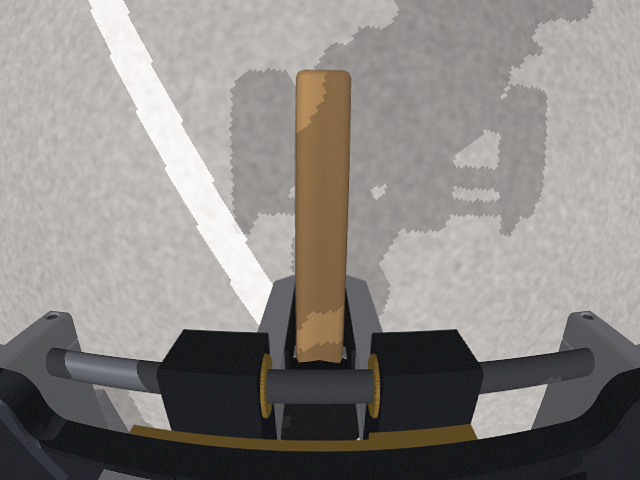

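```bash
python3 - <<'E'
from h import *
s=robot.snapshot("wrist"); o=robot.get_obs()
b=onz(s,"wrist",323,70,.048)[:2]; print(b,np.linalg.norm(b-o["tool_pos"][:2]))
E
python3 -m handwheel '{"delta_pos":[[0,0,-8],[0,0,-16],[0,0,-25],[0,0,-30],[0,0,-30],[0,0,-25],[0,0,-12],[0,0,-4]],"rotation":[[0,0,0],[0,0,0],[0,0,0],[0,0,0],[0,0,0],[0,0,0],[0,0,0],[0,0,0]],"claw":[1,1,1,1,1,1,1,1]}'
python3 - <<'E'
from h import *
for n in("scene","side"):
    s=robot.snapshot(n); cv2.imwrite(f"pics/{n}3.png",s["color"][:,:,::-1])
o=robot.get_obs(); print(o["tool_pos"],o["ee_rot"],o["width"],o["wrist_force"],o["wrist_torque"])
E
```

```text
[0.45820561 0.05340664] 0.10514136994978796
time: 4.85
tool_pos: [0.5488, -0.0003, 0.1673]
ee_rot: [3.141, -0.001, 1.047]
wrist_force: [0.4, 0.7, -4.2]
width: 0.022
[ 5.48373308e-01 -3.24061642e-04  1.66070805e-01] [-3.14086542e+00  2.76894854e-04  1.04700400e+00] 0.021538760034962426 [-0.50017148 -0.34104675 -4.1504533 ] [0.08070193 0.08067376 0.00612066]
```

View pics/side3.png

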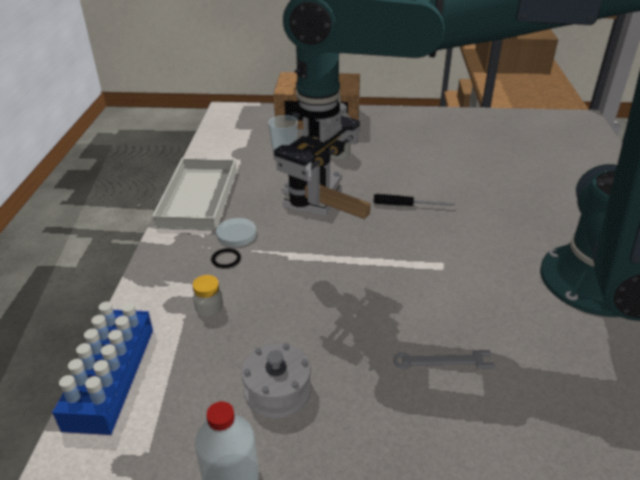

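View pics/scene3.png

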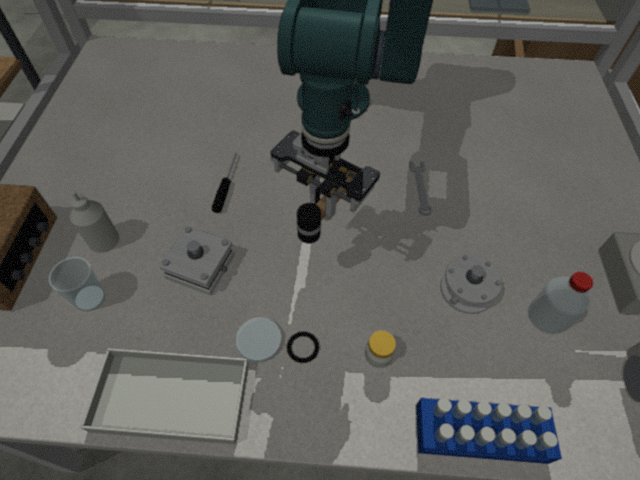

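```bash
python3 -m handwheel '{"delta_pos":[[-10,6,0],[-24,14,0],[-37,20,0],[-41,23,0],[-37,20,0],[-29,16,0],[-18,10,0],[-8,5,0]],"rotation":[[0,0,0],[0,0,0],[0,0,0],[0,0,0],[0,0,0],[0,0,0],[0,0,0],[0,0,0]],"claw":[1,1,1,1,1,1,1,1]}'
python3 - <<'E'
from h import *
ims=[]
for n,(x,y) in (("scene",(120,160)),("side",(250,90))):
    s=robot.snapshot(n); cv2.imwrite(f"pics/{n}4.png",s["color"][:,:,::-1]); ims.append(cv2.resize(s["color"][y:y+150,x:x+133,::-1],None,fx=3,fy=3,interpolation=cv2.INTER_CUBIC))
cv2.imwrite("pics/m4.png",np.hstack(ims))
s=robot.snapshot("wrist"); cv2.imwrite(f"pics/wrist4.png",s["color"][:,:,::-1])
o=robot.get_obs(); print(o["tool_pos"],o["ee_rot"],o["width"],o["wrist_force"],o["wrist_torque"])
E
```

```text
time: 5.95
tool_pos: [0.5448, -0.235, 0.1656]
ee_rot: [-3.14, -0.0, 1.046]
wrist_force: [0.2, 0.8, -3.8]
width: 0.022
[ 0.5453516  -0.23352254  0.16617966] [-3.14077056e+00 -6.89175934e-04  1.04726591e+00] 0.021640903181126003 [-0.27164049 -0.06818696 -4.96060654] [ 0.1402876   0.09538343 -0.01397839]
```

View pics/m4.png

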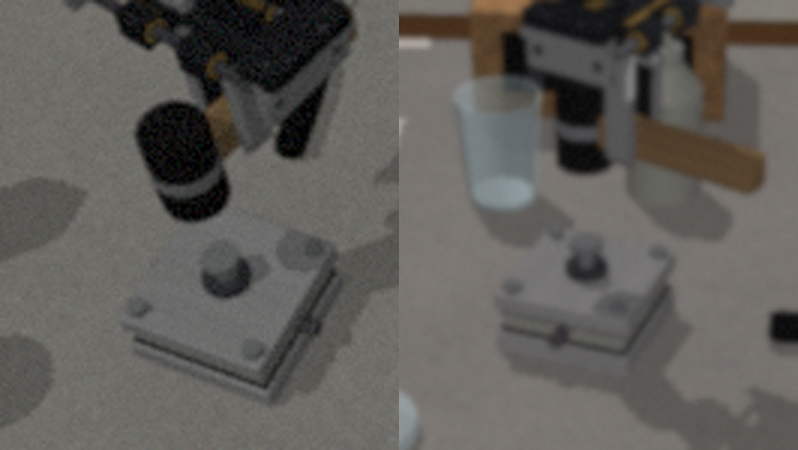

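View pics/wrist4.png

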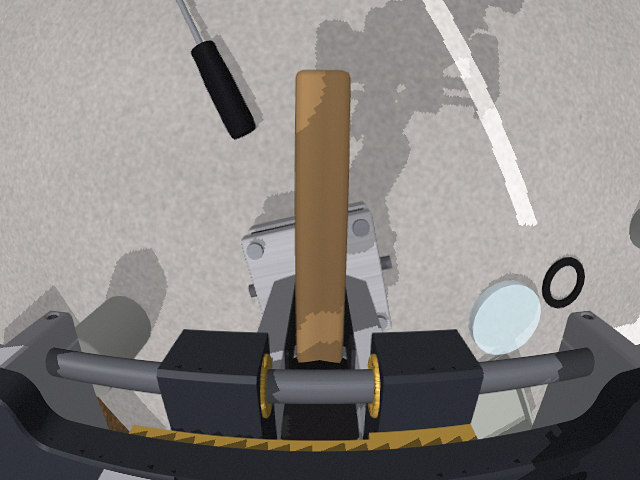

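```bash
python3 - <<'E'
from h import *
S={n:robot.snapshot(n) for n in("scene","side")}
a=(120+193/3,160+196/3);b=(250+184/3,90+160/3)
print(onz(S["scene"],"scene",*a,.15),onz(S["side"],"side",*b,.15),tri([ray(S["scene"],"scene",*a),ray(S["side"],"side",*b)]))
a=(194,245);b=(312,171)
print(onz(S["scene"],"scene",*a,.083),onz(S["side"],"side",*b,.083),tri([ray(S["scene"],"scene",*a),ray(S["side"],"side",*b)]))
E
```

```text
[ 0.58292327 -0.25962044  0.15      ] [ 0.58258361 -0.25815108  0.15      ] [ 0.58260175 -0.25979355  0.14926417]
[ 0.58241017 -0.25502519  0.083     ] [ 0.58138958 -0.24926379  0.083     ] [ 0.58132573 -0.25558087  0.07991844]
```

```bash
python3 -m handwheel '{"delta_pos":[[3,-3,8],[0,0,14],[0,0,14],[0,0,12],[0,0,8],[0,0,4],[0,0,0],[0,0,0]],"rotation":[[0,0,0],[0,0,0],[0,0,0],[0,0,0],[0,0,0],[0,0,0],[0,0,0],[0,0,0]],"claw":[1,1,1,1,1,1,1,1]}'
python3 - <<'E'
from h import *
ims=[]
for n,(x,y) in (("scene",(120,160)),("side",(250,90))):
    s=robot.snapshot(n); ims.append(cv2.resize(s["color"][y:y+150,x:x+133,::-1],None,fx=3,fy=3,interpolation=cv2.INTER_CUBIC))
cv2.imwrite("pics/m5.png",np.hstack(ims))
o=robot.get_obs(); print(o["tool_pos"],o["wrist_force"],o["wrist_torque"])
E
```

```text
time: 7.2
tool_pos: [0.5446, -0.2302, 0.1072]
ee_rot: [3.14, -0.0, 1.047]
wrist_force: [-0.0, 0.2, -4.4]
width: 0.0222
[ 0.54460794 -0.23011381  0.10719747] [ 0.49688916 -0.26232979 -4.90113307] [ 0.13837091  0.09165878 -0.03429375]
```

View pics/m5.png

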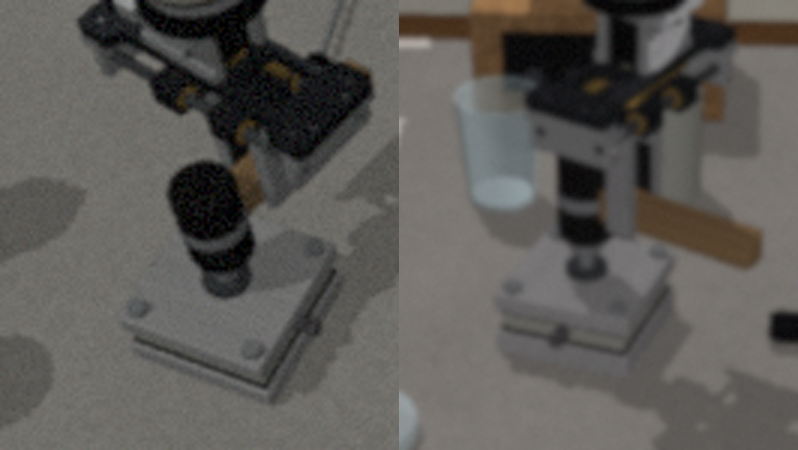

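The head is centred over the pin, scene crop (225,262) against the pin at (228,280). Pressing now.

```bash
python3 -m handwheel '{"delta_pos":[[0,0,3],[0,0,3],[0,0,3],[0,0,2],[0,0,2],[0,0,2],[0,0,1],[0,0,0]],"rotation":[[0,0,0],[0,0,0],[0,0,0],[0,0,0],[0,0,0],[0,0,0],[0,0,0],[0,0,0]],"claw":[1,1,1,1,1,1,1,1]}'
```

```text
time: 8.3
tool_pos: [0.5443, -0.2299, 0.0905]
ee_rot: [3.141, -0.0, 1.047]
wrist_force: [-3.7, 2.2, 2.1]
width: 0.0222
```

```bash
python3 -m handwheel '{"delta_pos":[[0,0,1],[0,0,1],[0,0,1],[0,0,1],[0,0,1],[0,0,0],[0,0,0],[0,0,0]],"rotation":[[0,0,0],[0,0,0],[0,0,0],[0,0,0],[0,0,0],[0,0,0],[0,0,0],[0,0,0]],"claw":[1,1,1,1,1,1,1,1]}'
python3 - <<'E'
from h import *
ims=[]
for n,(x,y) in (("scene",(120,160)),("side",(250,90))):
    s=robot.snapshot(n); ims.append(cv2.resize(s["color"][y:y+150,x:x+133,::-1],None,fx=3,fy=3,interpolation=cv2.INTER_CUBIC))
cv2.imwrite("pics/m6.png",np.hstack(ims))
o=robot.get_obs(); print(o["tool_pos"],o["wrist_force"],o["wrist_torque"])
E
```

```text
time: 9.3
tool_pos: [0.5443, -0.2299, 0.0854]
ee_rot: [3.142, -0.0, 1.047]
wrist_force: [-1.5, 1.0, 1.7]
width: 0.0219
[ 0.54427144 -0.2299352   0.0854418 ] [-2.33046135  1.59952936  2.29102813] [ 0.32006432  0.43106228 -0.02431112]
```

View pics/m6.png

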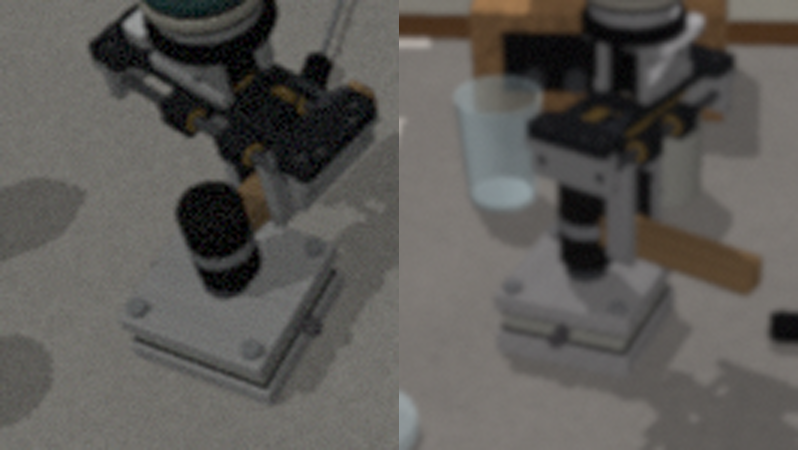

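```bash
python3 -m handwheel '{"delta_pos":[[0,0,1],[0,0,1],[0,0,1],[0,0,0],[0,0,0],[0,0,0],[0,0,0],[0,0,0]],"rotation":[[0,0,0],[0,0,0],[0,0,0],[0,0,0],[0,0,0],[0,0,0],[0,0,0],[0,0,0]],"claw":[1,1,1,1,1,1,1,1]}'
python3 - <<'E'
from h import *
ims=[]
for n,(x,y) in (("scene",(120,160)),("side",(250,90))):
    s=robot.snapshot(n); ims.append(cv2.resize(s["color"][y:y+150,x:x+133,::-1],None,fx=3,fy=3,interpolation=cv2.INTER_CUBIC))
cv2.imwrite("pics/m7.png",np.hstack(ims))
s=robot.snapshot("wrist"); cv2.imwrite(f"pics/wrist7.png",s["color"][:,:,::-1])
o=robot.get_obs(); print(o["tool_pos"],o["wrist_force"],o["wrist_torque"])
E
```

```text
time: 10.4
tool_pos: [0.5442, -0.23, 0.0852]
ee_rot: [3.14, 0.0, 1.047]
wrist_force: [-7.5, 3.2, 11.4]
width: 0.0219
[ 0.54423143 -0.22997767  0.08513321] [-7.46493288  3.96468942 11.03344901] [ 0.52025527  1.03726982 -0.06080544]
```

View pics/m7.png

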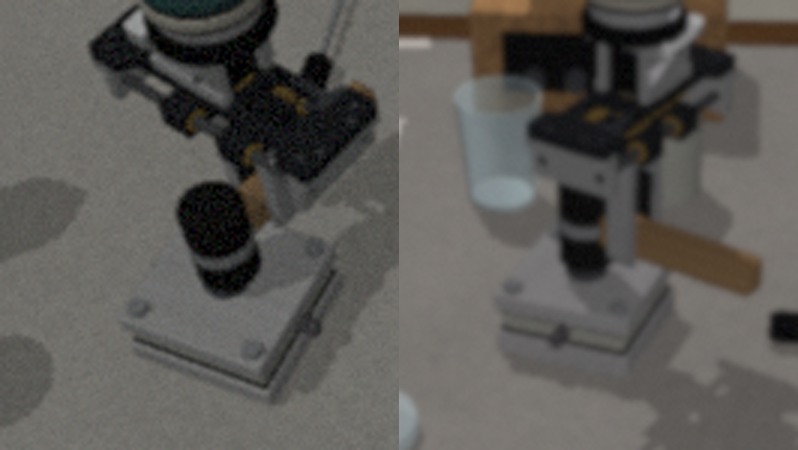

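View pics/wrist7.png

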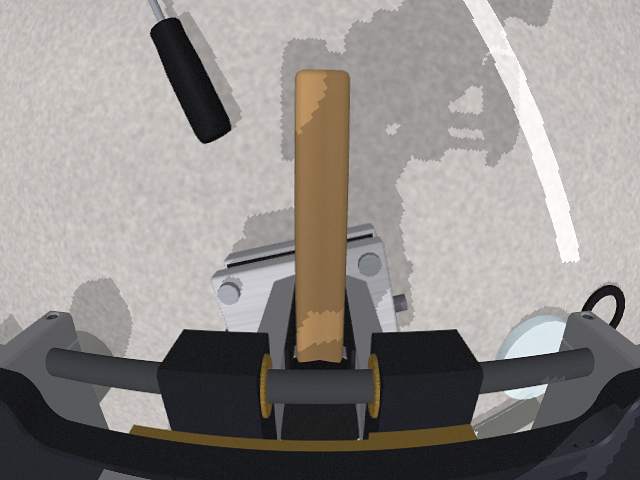

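The TCP stopped at 0.0852 m with the force rising to 15 N. That puts the face at about 0.0687 m, which matches the 69 mm stop. Next I'll lift and check the pin.

```bash
python3 -m handwheel '{"delta_pos":[[0,0,-4],[0,0,-8],[0,0,-14],[0,0,-18],[0,0,-18],[0,0,-12],[0,0,-6],[0,0,-2]],"rotation":[[0,0,0],[0,0,0],[0,0,0],[0,0,0],[0,0,0],[0,0,0],[0,0,0],[0,0,0]],"claw":[1,1,1,1,1,1,1,1]}'
python3 -m handwheel '{"delta_pos":[[10,-6,0],[24,-14,0],[37,-20,0],[41,-23,0],[37,-20,0],[29,-16,0],[18,-10,0],[6,-3,0]],"rotation":[[0,0,0],[0,0,0],[0,0,0],[0,0,0],[0,0,0],[0,0,0],[0,0,0],[0,0,0]],"claw":[1,1,1,1,1,1,1,1]}'
python3 - <<'E'
from h import *
ims=[]
for n,c in (("scene",[(150,215),(430,240)]),("side",[(270,155),(230,330)])):
    s=robot.snapshot(n); cv2.imwrite(f"pics/{n}8.png",s["color"][:,:,::-1])
    ims.append(np.hstack([cv2.resize(s["color"][y:y+75,x:x+100,::-1],None,fx=4,fy=4,interpolation=cv2.INTER_CUBIC) for x,y in c]))
cv2.imwrite("pics/m8.png",np.vstack(ims))
o=robot.get_obs(); print(o["tool_pos"],o["ee_rot"],o["wrist_force"],o["wrist_torque"],o["width"])
E
```

```text
time: 11.55
tool_pos: [0.5443, -0.2299, 0.1648]
ee_rot: [3.141, -0.0, 1.047]
wrist_force: [-0.2, -0.5, -4.8]
width: 0.022
time: 12.55
tool_pos: [0.5476, 0.0029, 0.1638]
ee_rot: [-3.14, 0.0, 1.049]
wrist_force: [-0.6, -0.9, -4.2]
width: 0.0217
[0.54789751 0.00168794 0.16401164] [-3.14082734e+00  4.17538307e-04  1.04826954e+00] [ 0.76993555  0.05456803 -4.47892192] [0.12889587 0.04719506 0.01112916] 0.022032611621360665
```

View pics/m8.png

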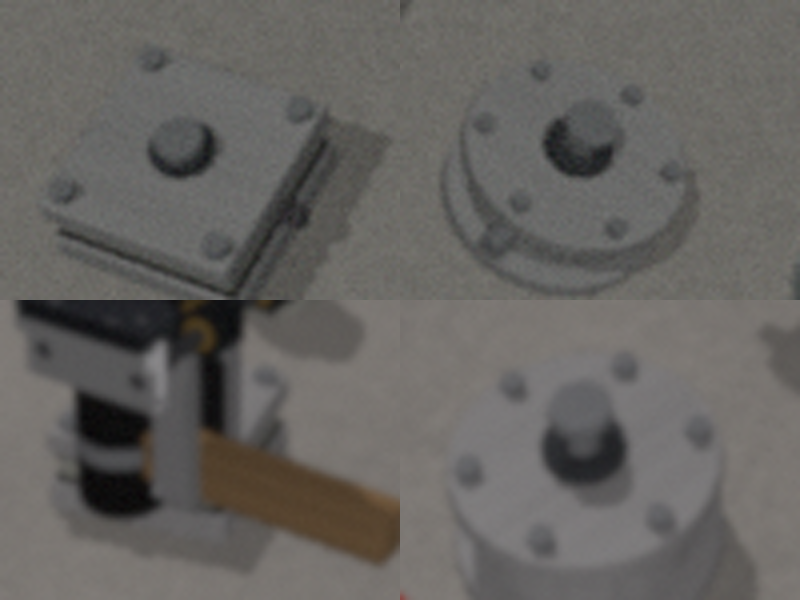

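View pics/side8.png

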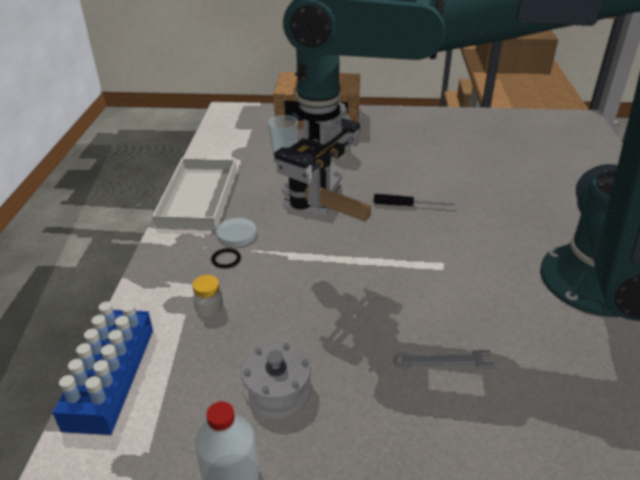

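Scene crop: the lock pin head has dropped from (175,118) to (181,143) and sits on its collar. The round cell's pin is unchanged at (593,122). Lowering the mallet to the bench.

```bash
python3 - <<'E'
from h import *
s=robot.snapshot("scene")
for z in(.066,.069,.072): print(z,onz(s,"scene",150+181/4,215+143/4,z))
E
python3 -m handwheel '{"delta_pos":[[0,0,10],[0,0,22],[0,0,30],[0,0,30],[0,0,24],[0,0,16],[0,0,8],[0,0,2]],"rotation":[[0,0,0],[0,0,0],[0,0,0],[0,0,0],[0,0,0],[0,0,0],[0,0,0],[0,0,0]],"claw":[1,1,1,1,1,1,1,1]}'
python3 -m handwheel '{"delta_pos":[[0,0,1],[0,0,1],[0,0,1],[0,0,1],[0,0,0],[0,0,0],[0,0,0],[0,0,0]],"rotation":[[0,0,0],[0,0,0],[0,0,0],[0,0,0],[0,0,0],[0,0,0],[0,0,0],[0,0,0]],"claw":[1,1,1,1,1,1,1,1]}'
```

```text
0.066 [ 0.58514177 -0.25533867  0.066     ]
0.069 [ 0.58702697 -0.2543074   0.069     ]
0.072 [ 0.58891217 -0.25327612  0.072     ]
time: 13.7
tool_pos: [0.5485, 0.0008, 0.0224]
ee_rot: [3.141, -0.0, 1.047]
wrist_force: [0.5, 0.2, -4.8]
width: 0.0216
time: 14.7
tool_pos: [0.5483, 0.001, 0.0185]
ee_rot: [3.141, -0.0, 1.047]
wrist_force: [0.4, -0.4, -4.7]
width: 0.0219
```

```bash
python3 -m handwheel '{"delta_pos":[[0,0,1],[0,0,0.5],[0,0,0.5],[0,0,0.5],[0,0,0],[0,0,0],[0,0,0],[0,0,0]],"rotation":[[0,0,0],[0,0,0],[0,0,0],[0,0,0],[0,0,0],[0,0,0],[0,0,0],[0,0,0]],"claw":[1,1,1,1,1,1,1,1]}'
```

```text
time: 15.7
tool_pos: [0.5484, 0.001, 0.0165]
ee_rot: [3.141, -0.0, 1.047]
wrist_force: [-2.7, 1.0, 2.5]
width: 0.0219
```

The force went from −4.7 to +2.5 N at a TCP height of 0.0165 m, the same height as at the grasp, so the mallet is resting on the bench. One look, then release.

```bash
python3 - <<'E'
from h import *
s=robot.snapshot("side"); cv2.imwrite("pics/s9.png",cv2.resize(s["color"][150:300,230:430,::-1],None,fx=4,fy=4,interpolation=cv2.INTER_CUBIC)); print(robot.get_obs()["wrist_force"])
E
```

```text
[-3.54603092  1.05531597  1.39077511]
```

View pics/s9.png

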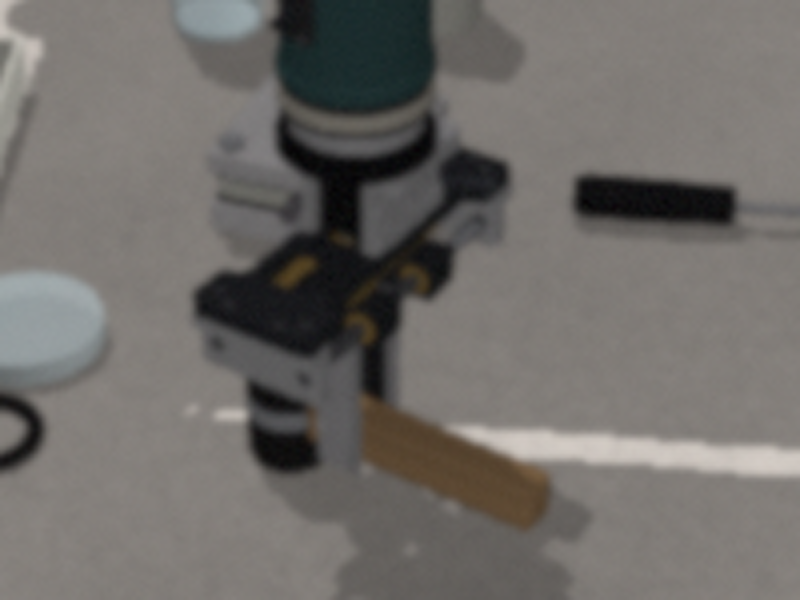

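```bash
python3 -m handwheel '{"delta_pos":[[0,0,0],[0,0,0],[0,0,0],[0,0,0],[0,0,0],[0,0,0],[0,0,0],[0,0,0]],"rotation":[[0,0,0],[0,0,0],[0,0,0],[0,0,0],[0,0,0],[0,0,0],[0,0,0],[0,0,0]],"claw":[-0.5,-0.7,-1,-1,-1,-1,-1,-1]}'
python3 -m handwheel '{"delta_pos":[[0,0,-5],[0,0,-10],[0,0,-20],[0,0,-30],[0,0,-35],[0,0,-30],[0,0,-20],[0,0,-10]],"rotation":[[0,0,0],[0,0,0],[0,0,0],[0,0,0],[0,0,0],[0,0,0],[0,0,0],[0,0,0]],"claw":[-1,-1,-1,-1,-1,-1,-1,-1]}'
python3 - <<'E'
from h import *
for n in("side","wrist"):
    s=robot.snapshot(n); cv2.imwrite(f"pics/{n}10.png",s["color"][:,:,::-1])
print(robot.get_obs()["wrist_force"],robot.get_obs()["time"])
E
```

```text
time: 16.75
tool_pos: [0.5483, 0.001, 0.016]
ee_rot: [3.141, -0.0, 1.047]
wrist_force: [-0.2, -0.4, 0.0]
width: 0.0933
time: 17.75
tool_pos: [0.549, 0.0009, 0.1784]
ee_rot: [3.138, -0.001, 1.047]
wrist_force: [-0.2, -0.6, 0.3]
width: 0.0939
[ 0.09048839  0.0883586  -1.14486304] 17.85
```

View pics/side10.png

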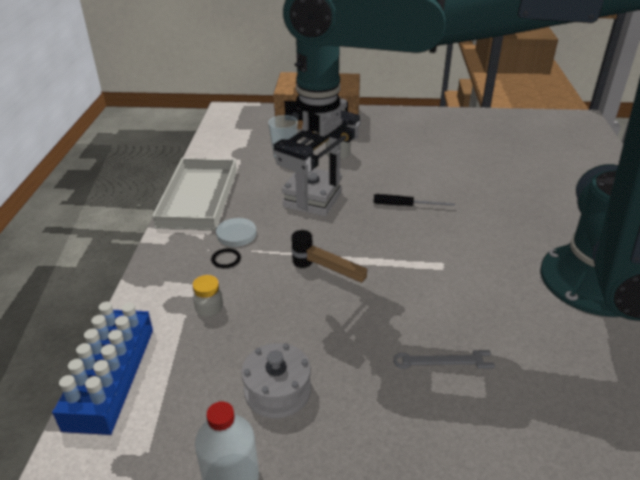

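View pics/wrist10.png

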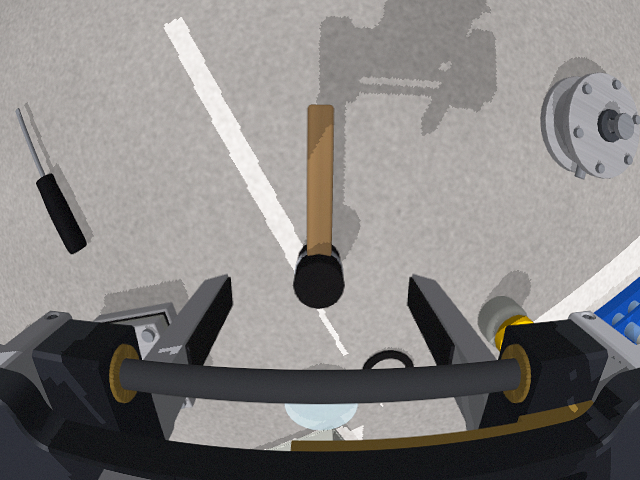

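The mallet stands on its head face where it started, head at side px (302,248). The gripper is open and clear, and the relief pin is up at side px (275,357). Handing in.

```bash
python3 -c "
from bench import robot
print(robot.close_job())"
```

```text
the job is handed in; nothing more can be done
None
```

The job is done and handed in at about 18 s. I knocked the square cell's lock pin down with the mallet, then set the mallet back on the bench where it had stood. I let go only once it rested there.

- **Lock pin:** the mallet head stopped hard with its face about 68.7 mm above the bench, against 69 mm for fully down. The push rose to about 15 N, and a picture afterwards showed the pin head on its collar. The gripper was never near the pin in the pictures I took.
- **Relief pin:** the round cell's pin looks the same in the pictures before and after, and is still standing.
- **Mallet release:** the wrist force went from −4.7 to about +2 N at the same tool height as at the grasp, so it was resting before I opened the gripper. It now stands level, with the gripper open and clear above it.
- **Checks that disagreed:**
  - Before the strike, the scene and side cameras differed by up to 7 mm on the lock pin's position. I centred the head over the pin by eye before striking.
  - From one camera alone, the seated pin's height came out a few millimetres low. I relied on the hard stop for that.

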